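Load a sample vial into the feeder's escapement

TASK

Load the vial that stands on the bench into the sloped feed chute. First push the lower slide of the chute (the stop) fully in, then stand the vial upright in the upper half of the chute and let go of it; push it gently down the chute until it rests against the stop, and last push the upper slide (the keeper) fully in behind it. Leave the vial standing there and do not disturb the canister, the rubber ring or the copper tube near the work.

Things in the scene. Friction and masses are not known exactly. Their poses are not given: they have to be found in the camera images.
- sample_vial: white snap-lid vial, loose, about 20 g, standing on the bench. Origin: centre of its underside, z up along its axis. Body 33 mm diameter up to 34 mm, lid 36 mm diameter from 34 to 46 mm.
- lane: sloped aluminium chute, fixed on a stand. Origin: on its floor, on the centre line at mid length, 62 mm over the bench. y: up the slope (10 degrees), x across, z square to the floor. Floor from y = -120 mm (open end) to +120 mm (end wall). Walls 10 mm high, 4 mm thick; 37 mm clear below y = 0, widening to 54 mm from y = +35 mm up. Stop crosses at y = -75 mm, keeper at -31 mm.
- load_spot (a point): point on the chute's floor, on the centre line, 70 mm up the slope from the chute's origin: a good place to stand the vial.
- stop (a joint): lower slide, m: 0 drawn back (chute free), 0.028 fully in; grows as it is pushed along +x of the chute. Stays where left, moves at about 1.5 N. Steel blade 6 mm thick along the chute, 13 to 21 mm above its floor; fully in, its tip is 8 mm past the centre line. Its guide block outside the wall is 22 to 35 mm from the centre line, 24 mm long, top 25 mm above the floor.
- keeper (a joint): upper slide, m: 0 drawn back (chute free), 0.028 fully in; grows as it is pushed along -x of the chute. Otherwise the stop's twin, mirrored, with the same blade, guide block and resistance.
- stop_knob (a point): centre of the top of the stop's knob, an upright dark pin 12 mm in diameter, 31 mm high, at the slide's outer end on the chute's -x side (towards the robot). The top is 42 mm above the chute's floor, square to it; 72 mm from the centre line at joint 0, 44 mm at 0.028.
- keeper_knob (a point): the same for the keeper's knob, on the chute's +x side (away from the robot).
- canister: bystander, loose: white canister with a ribbed lid, 54 mm diameter, 92 mm high. Origin: centre of its underside.
- grommet: bystander, loose: black rubber ring with brass insert, 33 mm diameter, 14 mm high. Origin: centre of its underside.
- copper_tube: bystander, loose: short copper tube standing upright, 18 mm diameter, 31 mm high. Origin: centre of its underside.
- seat (a point): point on the chute's floor at y = -55.5 mm of the chute: where the vial's origin is when it rests against the shut stop; the shut keeper then clears it by 5 mm. The vial does not slide down by itself, it must be pushed (friction of vial on chute about 0.35).

How it is judged:
By the outcome, as a careful person would: the job done as asked, in the order asked, and still so for the second after the job is handed in, with the robot touching nothing.
It also fails if it takes over 70 s, if anything falls off the work surface, if the arm or the gripper's body presses on something with over 40 N, if the wrist force passes 120 N, or if a joint passes its speed limit or range.

ROBOT

A 7-joint arm with a two-finger parallel gripper is mounted at the origin on the work surface; the furniture and walls round the work are solid. World frame = base frame: x ahead of the robot, y to its left, z up, the work surface at z = 0. Lengths are in m, angles in rad, forces in N, time in s.
With the tool pointing down it reaches from about 0.425 to 0.925 m from the base axis. Payload 6.8 kg.
Tool frame: the origin (TCP) lies between the finger pads; the fingertips stand 14 mm ahead of it and the grasp point (between the pads) lies 5 mm behind it; z points along the fingers, y is the line along which they close (so a half turn about z gives the same grasp; the last joint's range is limited). The gripper opens to 85 mm and grips with 20 to 120 N. Pads are 22 mm wide; open, the fingers measure 114 mm over their backs; the gripper's body (76 mm by 85 mm) begins 54 mm behind the grasp point. The pads swing forward as they close: fully open they stand 13 mm farther back than shut.
Start: joints at [1.014, 0.477, 0.022, 1.555, -0.011, 1.109, -0.083], TCP at [0.293, -0.608, 0.245] pointing down, gripper open.
Joint ranges: [-2.96, 2.96], [-0.34, 2.1], [-1.41, 1.46], [0.24, 2.44], [-1.37, 4.51], [0.17, 1.92], [-2.96, 2.96]. Speed limits (rad/s): [2.39, 2.39, 3.14, 3.14, 3.14, 3.14, 3.14].

INTERFACE

Orientations are given as a rotation vector (axis times angle).
In Python, from bench import r, eyes, ticket gives the robot as it stands. The module is installed in compiled form; this text tells all that it offers.
- The arm moves only by the tool arm_command, never from a script. Its argument "plan" is text: rows parted by semicolons, each of 4 numbers parted by spaces: the shift along the tool's x, y, z in m, then the turn about the tool's z in degrees. In form: tx ty tz yaw; .... A call has 1 to 20 rows; each row shifts and turns the commanded pose from where the row before left it, along the tool's axes as they then stand; what a row does not reach is not made up. A row lasts 1/8 s, in which the tool goes at most 62.5 mm and 10.7 degrees, less where a joint would pass 70% of its speed; a pose out of reach is approached as far as the arm can. A call is refused whole if a number of a shift passes 0.0625 or a number of a turn 10.7, either way. A call with a gripper value outside its range is refused whole. "hand" is the closure, from -1 (fully open) to 1 (shut), set as the call begins (left out, the last holds). The fingers move at their own pace and stop on an object; "grip_force" is the grip in N (left out, the last holds). Time passes only in rows, so rows that do not move let the fingers close. It gives the time, the measured TCP pose, the force, the opening and the grip force at its end, in the units of the state.
- r.get_obs(): the state, without advancing time (a new reading comes with each control period).
- eyes.grab_frame(name): name is "side" or "top" or "wrist"; returns (picture, depth): 480x640x3 uint8, red, green, blue; 480x640 float32, m along the optical axis (not along the pixel's ray), 0 where there is no reading.
- eyes.calibration(name): a dict with "fov_y" (degrees; the focal length in pixels is half the picture's height over the tangent of half this angle, whatever the lens; pixels are square), "cx", "cy" (the principal point, pixels), "k1" (the pictures are not rectified: a ray, as slopes to the right and down, at radius r is drawn at 1 + k1 r^2 times it, then the intrinsics apply), "origin" and "attitude" of the camera in the world; the wrist camera has in their place "tool_from_camera" (4x4, takes a point from camera to tool coordinates, whose origin is the TCP and whose axes are the flange's). Camera axes: x right, y up, looking along -z (the intrinsics and any distortion apply to the point x, -y, -z); pixel columns grow to the right and rows downward; lengths in m; the calibration is good to about 2 mm. A picture is of the moment at which its call begins: read the wrist's pose just before it. calibration takes no time and is no camera call.
- ticket.hand_in(): hands the job in; it is judged then, once.
The state is a dict: "clock": time; "joints": joint angles; "qvel": joint speeds; "tau": joint torques, N m; "tcp_pos": TCP position; "orientation": TCP orientation; "contact_force": force on the tool from outside, world axes, zero at the start; "moment": the same for the moment, N m; "grip_width": finger opening in m; "gripper_force": force on a finger pad.
Only numpy, scipy, OpenCV 4.12 (cv2) and the standard library are available. Lean on these libraries where they do the work, as an engineer would, in place of code of your own. Each camera call takes 0.05 s, during which the arm holds its last target. There are 200 camera calls.

## Working session

There is one attempt and no reset: what is moved stays moved. The work goes in short steps, Python scripts to look and compute and a tool call to move; the robot and the scene stay as the last step left them, time stands still between calls to the robot, and variables do not carry over. Pictures are saved under pics/ and viewed, at most 10 in all, crops included, and the job is handed in when it is done.

Besides the shell and the picture viewer there is one more tool, called after "Emit:" by a JSON object that holds its "fn" and its "kwargs", one argument or row to a line. arm_command: Moves the arm, as the interface text tells. Its arguments: {"type":"object","properties":{"plan":{"type":"string"},"hand":{"type":"number"},"grip_force":{"type":"number"}},"required":["plan"]}

```bash
mkdir -p pics
cat > h.py <<'E'
import numpy as np, cv2
from scipy.spatial.transform import Rotation as R
from bench import r, eyes, ticket
def pose():
    o=r.get_obs(); T=np.eye(4); T[:3,3]=o["tcp_pos"]; T[:3,:3]=R.from_rotvec(o["orientation"]).as_matrix(); return T
def shot(name):
    T=pose(); im,d=eyes.grab_frame(name); c=eyes.calibration(name)
    if "tool_from_camera" in c: W=T@np.array(c["tool_from_camera"])
    else:
        W=np.eye(4); W[:3,3]=c["origin"]; a=np.array(c["attitude"]); W[:3,:3]=a if a.shape==(3,3) else R.from_rotvec(a).as_matrix()
    return im,d,c,W
def rays(c,uv):
    f=240/np.tan(np.radians(c["fov_y"])/2)
    K=np.array([[f,0,c["cx"]],[0,f,c["cy"]],[0,0,1]])
    return cv2.undistortPoints(np.array(uv,float).reshape(-1,1,2),K,np.array([c["k1"],0,0,0,0.])).reshape(-1,2)
def cloud(d,c,W):
    v,u=np.mgrid[0:480,0:640]; s=rays(c,np.stack([u.ravel(),v.ravel()],1))
    z=d.ravel(); P=np.stack([s[:,0]*z,-s[:,1]*z,-z],1)@W[:3,:3].T+W[:3,3]; P[z==0]=np.nan
    return P.reshape(480,640,3)
def save(n,im): cv2.imwrite(f"pics/{n}.png",im[:,:,::-1])
E
cat > a.py <<'E'
from h import *
for n in("top","side"):
    im,d,c,W=shot(n); save(n+"0",im); np.save(n+"0.npy",cloud(d,c,W)); print(n,c,np.isfinite(np.load(n+"0.npy")[...,0]).mean())
o=r.get_obs(); print(o)
E
python3 a.py
```

```text
top {'fov_y': 52.47978414026242, 'cx': 317.01702625084795, 'cy': 235.59502544147708, 'k1': -0.11555502719696205, 'origin': array([ 0.38089076, -0.07916607,  1.07678752]), 'attitude': array([ 0.10197447, -0.09284528, -1.57566688])} 0.9961946614583334
side {'fov_y': 56.39963953343457, 'cx': 310.52053389695214, 'cy': 238.37452112543087, 'k1': -0.001851753610676578, 'origin': array([ 0.04632501, -0.74235424,  0.44629709]), 'attitude': array([ 1.12786909, -0.35309362, -0.50199047])} 0.995927734375
{'clock': 0.1, 'joints': array([ 1.01385777,  0.47772237,  0.02233478,  1.55633804, -0.01152753,
        1.10925019, -0.08311478]), 'qvel': array([-0.0013333 , -0.00278665, -0.00010676, -0.00220341, -0.00086001,
       -0.0007445 , -0.00095976]), 'tau': array([ 4.81521172e-03, -5.97752774e+01,  1.61371708e+00, -2.81950629e+01,
        1.27214834e-02,  5.08261626e-03, -1.60091247e-05]), 'tcp_pos': array([ 0.29268744, -0.60769859,  0.24442556]), 'orientation': array([-3.06132186e+00, -6.98790702e-01,  6.87907281e-04]), 'contact_force': array([ 0.40691941, -0.23899669,  0.32702323]), 'moment': array([-0.03008683, -0.01542375, -0.07475687]), 'gripper_force': 0.0, 'grip_width': 0.08517411423960512}
```

View pics/top0.png

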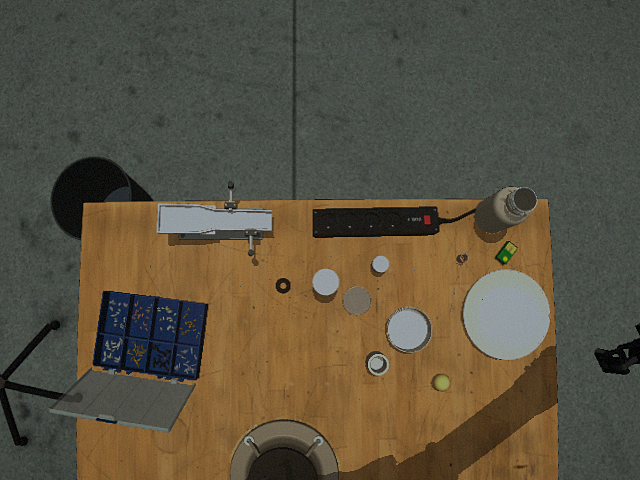

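View pics/side0.png

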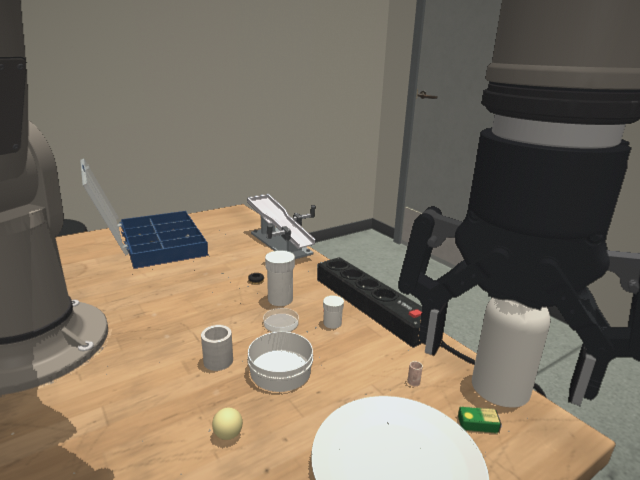

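Top view: chute (158–273, 205–238) with wide end left (world +y), stop knob (250,255), keeper knob (231,187), vial (381,264), canister (326,282), ring (283,285), tube (462,259). The side view agrees with this.

```bash
cat > b.py <<'E'
from h import *
P=np.load("top0.npy"); S=np.load("side0.npy")
for n,(u,v) in dict(vial=(381,264),can=(326,282),grom=(283,285),tube=(462,259),lid=(357,300)).items():
    q=P[v-16:v+17,u-16:u+17].reshape(-1,3); zt=np.nanmedian(P[v-3:v+4,u-3:u+4,2]); 
    if n in("grom",'tube'): zt=np.nanpercentile(q[:,2],97)
    q=q[abs(q[:,2]-zt)<.006]; print(n,zt.round(4),((q.max(0)+q.min(0))/2).round(4),(q.max(0)-q.min(0)).round(4),len(q))
for n,P_ in(("top",P),("side",S)):
    q=P_.reshape(-1,3); m=(q[:,0]>.5)&(q[:,1]>-.05)&(q[:,1]<.4)&(q[:,2]>.035)&(q[:,2]<.2)&(q[:,0]<.9); q=q[m]
    print(n,len(q),q.min(0),q.max(0))
# floor plane from top
q=P[214:230,162:270].reshape(-1,3)
A=np.c_[q[:,:2],np.ones(len(q))]; w=np.ones(len(q),bool)
for i in range(5):
    x=np.linalg.lstsq(A[w],q[w,2],rcond=None)[0]; e=q[:,2]-A@x; w=abs(e)<.004
print("plane",x,w.sum(),len(q),"slope",np.degrees(np.arctan(np.hypot(*x[:2]))),"dir",np.degrees(np.arctan2(x[1],x[0])))
for v in range(196,246,2): print(v,[tuple((P[v,u]*1000).round().astype(int)) for u in (165,180,235,252,268)])
print("ends")
for v in (215,222,229): print([tuple((P[v,u]*1000).round().astype(int)) for u in (155,156,157,158,159,160,161,268,270,271,272,273,274,275)])
for nm,(u0,u1,v0,v1) in dict(stop=(244,262,240,266),keep=(222,242,178,200)).items():
    print(nm)
    for v in range(v0,v1,2): print(v,(P[v,u0:u1:2,2]*1000).round().astype(int),(P[v,(u0+u1)//2]*1000).round())
E
python3 b.py
```

```text
vial 0.0457 [ 0.4478 -0.207   0.0456] [0.034  0.0346 0.0096] 224
can 0.0914 [ 0.4103 -0.0903  0.0916] [0.0506 0.0506 0.0113] 535
grom 0.0134 [0.4056 0.0017 0.0126] [0.0306 0.0308 0.0098] 140
tube 0.0216 [ 0.4604 -0.3926  0.0215] [0.0178 0.0185 0.0116] 31
lid 0.0011 [ 0.3718 -0.1605  0.0009] [0.0708 0.0716 0.0116] 1014
top 3196 [0.50020292 0.02232805 0.0357876 ] [0.61818381 0.25938354 0.10112833]
side 1638 [0.50089551 0.01824787 0.03504796] [0.62054502 0.26063047 0.09834686]
 ** On entry to DLASCL parameter number  4 had an illegal value
 ** On entry to DLASCL parameter number  4 had an illegal valueTraceback (most recent call last):
  File "b.py", line 14, in <module>
    x=np.linalg.lstsq(A[w],q[w,2],rcond=None)[0]; e=q[:,2]-A@x; w=abs(e)<.004
      ~~~~~~~~~~~~~~~^^^^^^^^^^^^^^^^^^^^^^^^
    x, resids, rank, s = _umath_linalg.lstsq(a, b, rcond,
                         ~~~~~~~~~~~~~~~~~~~^^^^^^^^^^^^^
                                             signature=signature)
                                             ^^^^^^^^^^^^^^^^^^^^
    raise LinAlgError("SVD did not converge in Linear Least Squares")
numpy.linalg.LinAlgError: SVD did not converge in Linear Least Squares
```

```bash
sed -i 's/^q=P\[214.*$/&; q=q[np.isfinite(q[:,0])]/' b.py; sed -i 's/(P\[v,u\]\*1000).round().astype(int)/np.nan_to_num(P[v,u]*1000).round().astype(int).tolist()/; s/\[tuple(\(.*\)) for u/[\1 for u/; s/(P\[v,u0:u1:2,2\]\*1000).round().astype(int)/np.nan_to_num(P[v,u0:u1:2,2]*1000).round().astype(int)/' b.py
sed -i 's/tuple(np/(np/;s/tuple((P\[v,u\]\*1000).round().astype(int))/np.nan_to_num(P[v,u]*1000).round().astype(int).tolist()/' b.py; python3 b.py | tail -n +7
```

```text
side 1638 [0.50089551 0.01824787 0.03504796] [0.62054502 0.26063047 0.09834686]
plane [-0.00989051  0.1762614   0.04156877] 1562 1726 slope 10.011763184378283 dir 93.21165545355153
196 [[790, 553, -856], [789, 490, -855], [786, 263, -855], [788, 196, -868], [785, 129, -855]]
198 [[783, 555, -861], [784, 495, -872], [780, 265, -864], [778, 194, -860], [778, 130, -864]]
200 [[775, 556, -865], [774, 492, -863], [598, 112, -3], [597, 73, -1], [598, 37, -5]]
202 [[596, 274, -3], [595, 238, -1], [577, 97, 81], [593, 73, -2], [592, 37, -2]]
204 [[573, 243, 91], [573, 213, 85], [573, 97, 79], [588, 72, 2], [588, 37, -3]]
206 [[570, 246, 81], [0, 0, 0], [569, 98, 76], [584, 73, -2], [583, 36, 1]]
208 [[566, 246, 80], [567, 216, 73], [566, 99, 70], [578, 72, 6], [578, 36, 0]]
210 [[562, 246, 80], [563, 216, 73], [563, 100, 62], [564, 64, 59], [564, 31, 53]]
212 [[558, 246, 78], [558, 216, 72], [560, 101, 54], [561, 66, 47], [562, 32, 42]]
214 [[553, 246, 78], [553, 214, 78], [556, 102, 53], [557, 66, 45], [557, 32, 43]]
216 [[549, 246, 79], [550, 216, 72], [551, 101, 57], [553, 66, 46], [554, 
[... 2579 characters left out ...]
854 -864 -870] [ 857.  280. -872.]
182 [-853 -865 -859   99  101   99 -869 -861 -858 -860] [615. 101.  99.]
184 [-864 -863 -867  100   99   95 -866 -860 -863 -863] [612. 101.  95.]
186 [-863 -860 -860   83   97   92 -857 -861 -860 -852] [609. 102.  92.]
188 [-860 -864 -862 -858   75   76 -858 -855 -866 -855] [608. 105.  76.]
190 [-870 -858 -861 -862   77 -860 -863 -857 -860 -857] [ 812.  277. -860.]
192 [-860 -857 -862 -856   77 -855 -864 -855 -858 -870] [ 803.  276. -855.]
194 [-858 -867 -873 -866   77 -865 -851 -859 -856 -851] [ 797.  277. -865.]
196 [-850 -859 -855 -860   75    0 -850 -868 -851 -869] [nan nan nan]
198 [-860 -865 -865 -865   76 -860 -857 -861 -866 -863] [ 779.  276. -860.]
```

Emit:
{"fn": "arm_command", "kwargs": {
  "plan": "0 0 -0.005 -10.7;0 0 -0.005 -10.7;0 0 -0.005 -10.7;0 0 -0.005 -10.7;0 0 -0.005 -10.7;0 0 0 -10.7;0.05 0.034 0 0;0.05 0.034 0 0;0.05 0.034 0 0;0.05 0.034 0 0;0.05 0.034 0 0;0.05 0.034 0 0;0.05 -0.01 0 0;0.05 -0.01 0 0;0.05 -0.01 0 0;0.05 -0.01 0 0;0.05 -0.01 0 0;0.05 -0.01 0 0;0.05 0 0 0;0 0 0 0",
  "hand": 1
}}

```text
clock: 2.6
tcp_pos: [0.4374, 0.0455, 0.2705]
orientation: [-2.215, -2.227, -0.002]
contact_force: [0.2, -1.2, 0.3]
grip_width: -0.0002
gripper_force: 0.0
```

```bash
cat > c.py <<'E'
from h import *
import sys
n=sys.argv[1]; T=pose(); print(T.round(3)); im,d,c,W=shot("wrist"); save(n,im); np.save(n+".npy",cloud(d,c,W)); print(c['tool_from_camera'])
E
python3 c.py w1
```

```text
[[-0.006  1.     0.001  0.437]
 [ 1.     0.006  0.001  0.045]
 [ 0.001  0.001 -1.     0.271]
 [ 0.     0.     0.     1.   ]]
[[ 8.00144806e-04  9.45504287e-01  3.25608666e-01  8.43360308e-02]
 [ 9.99999570e-01 -6.03751809e-04 -7.04202811e-04 -1.00699033e-03]
 [-4.69239955e-04  3.25609089e-01 -9.45504363e-01 -1.29600489e-01]
 [ 0.00000000e+00  0.00000000e+00  0.00000000e+00  1.00000000e+00]]
```

View pics/w1.png

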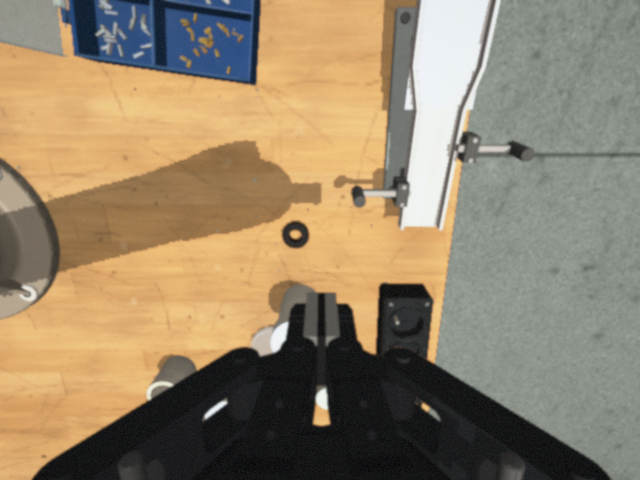

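Wrist view (right = world +x, up = +y): stop knob top at (358,197), keeper knob at (521,151), chute floor between x≈410–460 at row 150, ring (295,234), shut fingers at (322,300).

```bash
cat > d.py <<'E'
from h import *
P=np.load("w1.npy")
for n,(u,v) in dict(stop=(358,197),keep=(521,151)).items():
    q=P[v-14:v+15,u-14:u+15].reshape(-1,3); q=q[np.isfinite(q[:,0])&(q[:,2]<.13)&(q[:,2]>.05)]; z=np.percentile(q[:,2],95); t=q[q[:,2]>z-.006]; print(n,z,t.mean(0).round(4),np.median(t,0).round(4),len(t))
q=P.reshape(-1,3)
for y in (.03,.045,.12,.2,.22):
    m=(abs(q[:,1]-y)<.004)&(q[:,0]>.49)&(q[:,0]<.60)&(q[:,2]>.03); s=q[m]; s=s[np.argsort(s[:,0])]; fl=.062+.176*(y-.14)
    hi=s[s[:,2]>fl+.006]; lo=s[abs(s[:,2]-fl)<.005]
    print(y,"floor x",lo[:,0].min().round(4),lo[:,0].max().round(4),"z-err",np.median(lo[:,2]-fl).round(4),"all",s[:,0].min().round(4),s[:,0].max().round(4))
m=(q[:,0]>.535)&(q[:,0]<.55)&(q[:,2]>.03); print("y end",q[m][:,1].min())
m=(q[:,2]>.025)&(q[:,2]<.06)&(q[:,1]<0)&(q[:,0]>.47)&(q[:,0]<.6); print("strip",q[m].min(0),q[m].max(0))
E
python3 d.py
```

```text
stop 0.09214699778126582 [0.4721 0.0621 0.0907] [0.4719 0.0622 0.0909] 142
keep 0.09973078776866941 [0.6115 0.1048 0.0983] [0.6113 0.1048 0.0987] 200
0.03 floor x 0.5213 0.5629 z-err 0.0008 all 0.5211 0.5662
0.045 floor x 0.5213 0.5627 z-err 0.0008 all 0.5213 0.5658
0.12 floor x 0.5211 0.5626 z-err 0.0009 all 0.5211 0.5773
0.2 floor x 0.5123 0.5715 z-err 0.0007 all 0.5122 0.5753
0.22 floor x 0.5123 0.5716 z-err 0.0005 all 0.5123 0.5752
y end -0.14353538342621686
strip [ 0.51115089 -0.22338076  0.02501764] [ 0.57206608 -0.0626805   0.05018346]
```

Emit:
{"fn": "arm_command", "kwargs": {
  "plan": "0.008 0 0.045 0;0.008 0 0.045 0;0 0 0.045 0;0 0 0.035 0;0 0 0.01 0;0 0.008 0 0;0 0.008 0 0;0 0.006 0 0;0 0.006 0 0;0 0.004 0 0;0 0 0 0"
}}

```text
clock: 4.03
tcp_pos: [0.4705, 0.0577, 0.0905]
orientation: [2.223, 2.219, 0.001]
contact_force: [-0.7, -0.7, -0.1]
grip_width: 0.0002
gripper_force: 0.0
```

Emit:
{"fn": "arm_command", "kwargs": {
  "plan": "0.003 0.003 0 0;0 0.003 0 0;0 0.002 0 0;0 0.002 0 0;0 0 0 0"
}}

```text
clock: 4.65
tcp_pos: [0.4801, 0.0606, 0.0903]
orientation: [2.223, 2.22, 0.0]
contact_force: [-1.1, -0.4, -0.2]
grip_width: 0.0001
gripper_force: 0.4
```

Emit:
{"fn": "arm_command", "kwargs": {
  "plan": "0 0.002 0 0;0 0.002 0 0;0 0 0 0"
}}

```text
clock: 5.03
tcp_pos: [0.4817, 0.0606, 0.0899]
orientation: [-2.221, -2.219, 0.006]
contact_force: [-8.7, 1.3, 4.8]
grip_width: 0.0001
gripper_force: 4.1
```

```bash
cat > e.py <<'E'
from h import *
im,d,c,W=shot("top"); P=cloud(d,c,W)
q=P[235:262,238:268].reshape(-1,3); 
m=(q[:,2]>.08)&(q[:,2]<.1); print(q[m].min(0),q[m].max(0),m.sum())
save("t2",cv2.resize(im[170:280,140:300],None,fx=4,fy=4))
E
python3 e.py
```

```text
Traceback (most recent call last):
  File "e.py", line 4, in <module>
    m=(q[:,2]>.08)&(q[:,2]<.1); print(q[m].min(0),q[m].max(0),m.sum())
                                      ~~~~~~~~^^^
ValueError: zero-size array to reduction operation minimum which has no identity
```

Emit:
{"fn": "arm_command", "kwargs": {
  "plan": "0 -0.012 0 0;0 -0.01 -0.035 0;0 0 -0.05 0;0 0 -0.05 0;-0.04 0.002 -0.02 0;-0.04 0 0 0;0 0 0 0",
  "hand": -0.41
}}

```text
clock: 5.95
tcp_pos: [0.4642, -0.0228, 0.2458]
orientation: [2.228, 2.212, 0.001]
contact_force: [-0.5, 0.1, 0.6]
grip_width: 0.0603
gripper_force: 0.0
```

```bash
python3 c.py w2|head -4
cat > e.py <<'E'
from h import *
q=np.load("w2.npy").reshape(-1,3); q=q[np.isfinite(q[:,0])]
m=(q[:,2]>.083)&(q[:,2]<.098)&(q[:,0]>.47)&(q[:,0]<.53)&(abs(q[:,1]-.06)<.02); t=q[m];print(t.mean(0),t.min(0),t.max(0),len(t))
E
python3 e.py
```

```text
[[ 0.007  1.     0.002  0.464]
 [ 1.    -0.007 -0.002 -0.023]
 [-0.002  0.002 -1.     0.246]
 [ 0.     0.     0.     1.   ]]
[0.49931889 0.06147576 0.09064472] [0.49395247 0.05514316 0.08307524] [0.50522796 0.067911   0.09330271] 207
```

View pics/w2.png

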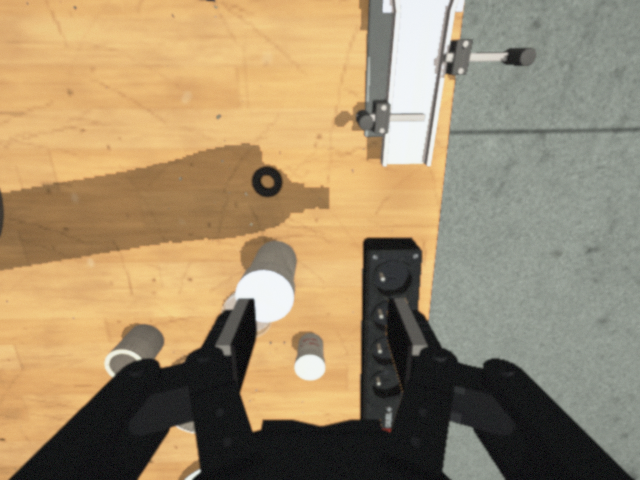

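The stop is in (blade across the chute at (405,117), knob at (366,121), moved ≈27.5 mm against its end); vial lid visible at (310,370).

```bash
cat > f.py <<'E'
from h import *
q=np.load("w2.npy")[350:385,288:332].reshape(-1,3); q=q[np.isfinite(q[:,0])]
z=.046; t=q[abs(q[:,2]-z)<.004]; print(t.mean(0),t.min(0),t.max(0),len(t))
o=r.get_obs();print(o['tcp_pos'],o['joints'])
E
python3 f.py
```

```text
[ 0.4493475  -0.20660929  0.04735372] [ 0.43098825 -0.2267566   0.04202764] [ 0.46731324 -0.19002923  0.04975976] 733
[ 0.46413334 -0.02063152  0.2456339 ] [ 0.44398452  0.1747494  -0.58820767  2.00800592  0.11643737  0.98933696
 -0.20576149]
```

Emit:
{"fn": "arm_command", "kwargs": {
  "plan": "-0.047 -0.004 0 0;-0.047 -0.004 0 0;-0.047 -0.004 0 0;-0.045 -0.003 0 0;0 0 0.05 0;0 0 0.05 0;0 0 0.04 0;0 0 0 0"
}}

```text
clock: 7.0
tcp_pos: [0.4472, -0.2033, 0.1031]
orientation: [-2.217, -2.218, 0.002]
contact_force: [-0.1, -0.7, 0.0]
grip_width: 0.0601
gripper_force: 0.0
```

Correct and descend; then close gently.

Emit:
{"fn": "arm_command", "kwargs": {
  "plan": "-0.003 0.002 0.025 0;0 0 0.025 0;0 0 0.02 0;0 0 0 0"
}}

```text
clock: 7.5
tcp_pos: [0.4513, -0.2079, 0.036]
orientation: [2.222, 2.221, 0.001]
contact_force: [-0.3, -0.4, 0.7]
grip_width: 0.0601
gripper_force: 0.0
```

Emit:
{"fn": "arm_command", "kwargs": {
  "plan": "0 0 0 0;0 0 0 0;0 0 0 0;0 0 0 0",
  "hand": 1,
  "grip_force": 20
}}

```text
clock: 8.0
tcp_pos: [0.4519, -0.2086, 0.037]
orientation: [2.221, 2.218, 0.002]
contact_force: [-0.3, 1.3, 5.9]
grip_width: 0.0343
gripper_force: 19.4
```

Emit:
{"fn": "arm_command", "kwargs": {
  "plan": "0 0 -0.02 0;0 0 -0.04 0;0 0 -0.045 0;0 0 -0.045 0;0.042 0.009 0 0;0.042 0.009 0 0;0.042 0.009 0 0;0.042 0.009 0 0;0.042 0.009 0 0;0.042 0.009 0 0;0.042 0.009 0 0;0.042 0.009 0 0;0.042 0.009 0 0;0.04 0.009 0 0;0 0 0 0;0 0 0 0"
}}

```text
clock: 10.0
tcp_pos: [0.5411, 0.2088, 0.1858]
orientation: [2.223, 2.219, -0.0]
contact_force: [-0.1, -0.0, -0.5]
grip_width: 0.0343
gripper_force: 20.2
```

```bash
cat > g.py <<'E'
from h import *
T=pose();print(T.round(4))
im,d,c,W=shot("side"); save("s3",cv2.resize(im[140:300,200:360],None,fx=3.5,fy=3.5))
E
python3 g.py
```

```text
[[ 1.800e-03  1.000e+00  4.000e-04  5.411e-01]
 [ 1.000e+00 -1.800e-03 -7.000e-04  2.088e-01]
 [-7.000e-04  4.000e-04 -1.000e+00  1.858e-01]
 [ 0.000e+00  0.000e+00  0.000e+00  1.000e+00]]
```

View pics/s3.png

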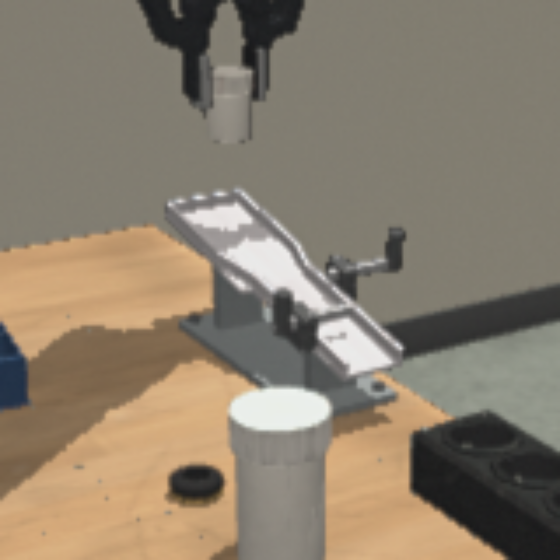

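The vial hangs upright between the pads at (230,105) above the chute's wide end; the stop blade lies across at (330,312).

Emit:
{"fn": "arm_command", "kwargs": {
  "plan": "0 0.001 0.025 0;0 0 0.025 0;0 0 0.014 0;0 0 0.003 0;0 0 0 0"
}}

```text
clock: 10.68
tcp_pos: [0.5425, 0.2094, 0.1189]
orientation: [2.223, 2.219, 0.001]
contact_force: [-0.2, 0.6, -0.1]
grip_width: 0.0344
gripper_force: 20.2
```

Emit:
{"fn": "arm_command", "kwargs": {
  "plan": "0 0 0.002 0;0 0 0.002 0;0 0 0 0"
}}

```text
clock: 11.05
tcp_pos: [0.5421, 0.2095, 0.1144]
orientation: [2.223, 2.22, 0.0]
contact_force: [-0.2, 0.5, 0.5]
grip_width: 0.0342
gripper_force: 20.2
```

Emit:
{"fn": "arm_command", "kwargs": {
  "plan": "0 0 0.001 0;0 0 0.001 0;0 0 0 0"
}}

```text
clock: 11.42
tcp_pos: [0.5424, 0.2091, 0.1132]
orientation: [2.223, 2.219, -0.0]
contact_force: [-2.3, -1.7, 9.0]
grip_width: 0.0346
gripper_force: 20.7
```

Emit:
{"fn": "arm_command", "kwargs": {
  "plan": "0 0 0 0;0 0 0 0",
  "hand": 0.1
}}

```text
clock: 11.68
tcp_pos: [0.542, 0.2095, 0.1122]
orientation: [-2.223, -2.22, 0.0]
contact_force: [0.5, 0.6, 0.2]
grip_width: 0.0387
gripper_force: 0.0
```

Emit:
{"fn": "arm_command", "kwargs": {
  "plan": "0 0 0 0;0 0 0 0;0 0 0 0",
  "hand": -0.4
}}

```text
clock: 12.05
tcp_pos: [0.5421, 0.2095, 0.1122]
orientation: [-2.223, -2.22, 0.0]
contact_force: [0.1, 0.3, 0.3]
grip_width: 0.0598
gripper_force: 0.0
```

```bash
sed -i 's/s3/s4/;s/140:300,200:360/140:260,220:340/;s/fx=3.5,fy=3.5/fx=4,fy=4/' g.py; python3 g.py
```

```text
[[ 1.400e-03  1.000e+00 -1.000e-04  5.421e-01]
 [ 1.000e+00 -1.400e-03 -0.000e+00  2.095e-01]
 [-0.000e+00 -1.000e-04 -1.000e+00  1.122e-01]
 [ 0.000e+00  0.000e+00  0.000e+00  1.000e+00]]
```

View pics/s4.png

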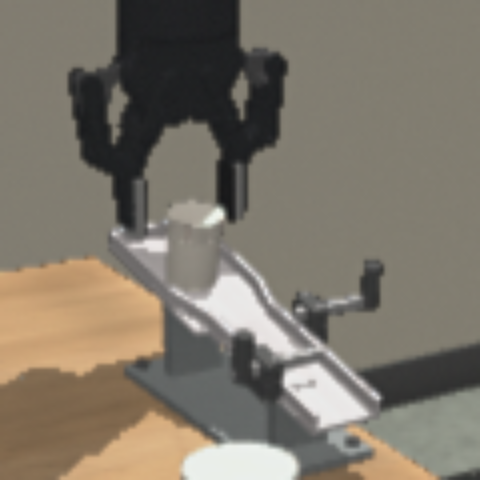

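The vial stands on the chute's floor, leaning with the slope, at (193,245), free of both fingers.

Emit:
{"fn": "arm_command", "kwargs": {
  "plan": "0 0 -0.04 0;0 0 -0.05 0;0.037 0 0 0;0 0 0 0;0 0 0 0"
}}

```text
clock: 12.72
tcp_pos: [0.5419, 0.2459, 0.2018]
orientation: [2.223, 2.22, -0.002]
contact_force: [0.6, 0.3, -0.6]
grip_width: 0.0597
gripper_force: 0.0
```

Emit:
{"fn": "arm_command", "kwargs": {
  "plan": "0 0 0 0;0 0 0 0;0 0 0 0;0 0 0 0",
  "hand": 1
}}

```text
clock: 13.22
tcp_pos: [0.5422, 0.2463, 0.2023]
orientation: [2.223, 2.219, -0.0]
contact_force: [0.1, -0.9, 0.4]
grip_width: -0.0004
gripper_force: 0.0
```

```bash
cat > k.py <<'E'
from h import *
for n in("top","side"):
    im,d,c,W=shot(n); q=cloud(d,c,W).reshape(-1,3)
    m=(q[:,0]>.52)&(q[:,0]<.565)&(q[:,1]>.02)&(q[:,1]<.25); q=q[m]; h=(q[:,2]-.062-.1763*(q[:,1]-.142))*.985
    t=q[(h>.036)&(h<.052)]; print(n,len(t)); 
    if len(t): print(t.mean(0),t.min(0),t.max(0))
print(r.get_obs()['tcp_pos'])
E
python3 k.py
```

```text
top 254
[0.5394743  0.19146516 0.11702672] [0.52252383 0.17581352 0.10568507] [0.55657991 0.20844393 0.12285281]
side 125
[0.53832952 0.185095   0.11431827] [0.52248757 0.1705845  0.10422621] [0.55911584 0.20737492 0.12013252]
[0.54219143 0.24643568 0.20231212]
```

Emit:
{"fn": "arm_command", "kwargs": {
  "plan": "0 0 0.04 0;0 0 0.035 0;0 0 0.012 0;0 0 0.005 0;0 0 0 0"
}}

```text
clock: 13.95
tcp_pos: [0.5427, 0.2469, 0.1112]
orientation: [2.223, 2.219, 0.002]
contact_force: [1.2, -0.4, -0.2]
grip_width: 0.0003
gripper_force: 0.0
```

Emit:
{"fn": "arm_command", "kwargs": {
  "plan": "-0.005 0 0.002 0;-0.005 0 0.001 0;-0.005 0 0.001 0;-0.005 0 0.0009 0;-0.005 0 0.0009 0;-0.005 0 0.0009 0;-0.005 0 0.0009 0;-0.005 0 0.0009 0;-0.005 0 0.0009 0;-0.005 0 0.0009 0;-0.005 0 0.0009 0;-0.005 0 0.0009 0;-0.005 0 0.0009 0;0 0 0 0"
}}

```text
clock: 15.7
tcp_pos: [0.5421, 0.1808, 0.0972]
orientation: [2.224, 2.219, -0.001]
contact_force: [0.6, 1.0, -0.2]
grip_width: 0.0002
gripper_force: 0.0
```

```bash
python3 k.py
```

```text
top 206
[0.54140599 0.14720012 0.10904203] [0.52252531 0.13271512 0.09826305] [0.55796883 0.16504243 0.11559795]
side 199
[0.53855702 0.15292638 0.10920234] [0.5225146  0.12665078 0.09722492] [0.55805782 0.18580091 0.11980133]
[0.54211214 0.18155788 0.09735754]
```

Emit:
{"fn": "arm_command", "kwargs": {
  "plan": "-0.005 0 0.0009 0;-0.005 0 0.0009 0;-0.005 0 0.0009 0;-0.005 0 0.0009 0;-0.005 0 0.0009 0;-0.005 0 0.0009 0;-0.005 0 0.0009 0;-0.005 0 0.0009 0;-0.005 0 0.0009 0;-0.005 0 0.0009 0;-0.005 0 0.0009 0;-0.004 0 0.0007 0;0 0 0 0"
}}

```text
clock: 17.42
tcp_pos: [0.542, 0.122, 0.0866]
orientation: [2.224, 2.219, -0.0]
contact_force: [0.6, 0.0, -0.1]
grip_width: 0.0
gripper_force: 0.0
```

```bash
python3 k.py
```

```text
top 74
[0.54845664 0.08180957 0.09796325] [0.53447101 0.07303026 0.09197049] [0.55926367 0.09528893 0.10237975]
side 217
[0.53922982 0.09422049 0.09876092] [0.5247903  0.06844628 0.08664791] [0.56064313 0.12724608 0.10970876]
[0.54204421 0.12259648 0.08676149]
```

Now small steps until the stop is felt.

Emit:
{"fn": "arm_command", "kwargs": {
  "plan": "-0.003 0 0.0004 0;-0.002 0 0.0003 0;-0.002 0 0.0003 0;-0.001 0 0.0002 0;0 0 0 0"
}}

```text
clock: 18.15
tcp_pos: [0.542, 0.1144, 0.0855]
orientation: [-2.223, -2.22, 0.0]
contact_force: [-0.1, -0.5, 0.1]
grip_width: 0.0001
gripper_force: 0.0
```

Emit:
{"fn": "arm_command", "kwargs": {
  "plan": "-0.001 0 0 0;-0.001 0 0 0;0 0 0 0"
}}

```text
clock: 18.52
tcp_pos: [0.542, 0.1124, 0.0855]
orientation: [2.223, 2.22, -0.0]
contact_force: [0.4, -0.1, -0.5]
grip_width: 0.0004
gripper_force: 0.0
```

Emit:
{"fn": "arm_command", "kwargs": {
  "plan": "-0.001 0 0.0001 0;-0.001 0 0.0001 0;0 0 0 0"
}}

```text
clock: 18.9
tcp_pos: [0.542, 0.1104, 0.0853]
orientation: [-2.223, -2.22, -0.0]
contact_force: [-0.1, -0.2, 0.4]
grip_width: 0.0004
gripper_force: 0.1
```

Emit:
{"fn": "arm_command", "kwargs": {
  "plan": "-0.001 0 0.0001 0;0 0 0 0"
}}

```text
clock: 19.15
tcp_pos: [0.5421, 0.11, 0.0853]
orientation: [-2.223, -2.22, -0.001]
contact_force: [-0.6, 2.2, -0.4]
grip_width: 0.0002
gripper_force: 1.0
```

```bash
sed -i 's/s4/s5/' g.py; python3 k.py; python3 g.py
```

```text
top 37
[0.55004087 0.06912292 0.09555907] [0.53827179 0.06293297 0.09171858] [0.55938984 0.07780971 0.09870226]
side 227
[0.53902817 0.08328831 0.09672823] [0.52381688 0.05923489 0.08531795] [0.55948059 0.11673449 0.10780277]
[0.54209632 0.11000199 0.08535376]
[[ 1.100e-03  1.000e+00  4.000e-04  5.421e-01]
 [ 1.000e+00 -1.100e-03  7.000e-04  1.100e-01]
 [ 7.000e-04  4.000e-04 -1.000e+00  8.540e-02]
 [ 0.000e+00  0.000e+00  0.000e+00  1.000e+00]]
```

View pics/s5.png

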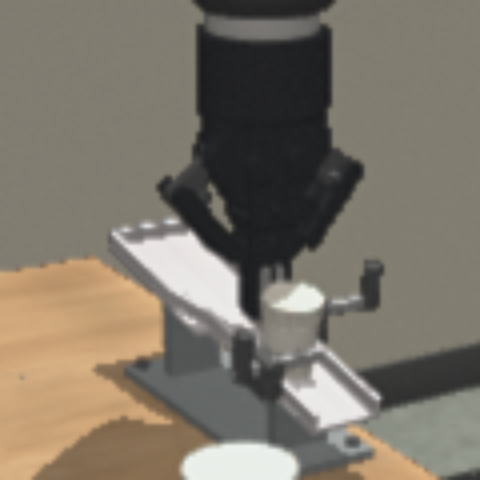

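The vial rests at the stop at (292,318), standing with the slope, fingers uphill of it, keeper knob (372,270) still out. The 2.2 N rise confirms contact.

Emit:
{"fn": "arm_command", "kwargs": {
  "plan": "0.004 0 0 0;0.008 0 0 0;0 0 -0.03 0;0 0 -0.05 0;0 0 -0.035 0;-0.004 0.035 0 0;-0.007 0.035 0 0;-0.006 0.036 0 0;0 0 0 0;0 0 0.045 0;0 0 0.04 0;0 0 0.015 0;0 0 0 0"
}}

```text
clock: 20.92
tcp_pos: [0.6472, 0.1047, 0.0998]
orientation: [-2.222, -2.22, 0.002]
contact_force: [0.6, 0.2, 0.5]
grip_width: -0.0
gripper_force: 0.0
```

Emit:
{"fn": "arm_command", "kwargs": {
  "plan": "0 -0.008 0.001 0;0 -0.008 0 0;0 -0.006 0 0;0 -0.005 0 0;0 -0.005 0 0;0 -0.005 0 0;0 -0.004 0 0;0 0 0 0"
}}

```text
clock: 21.92
tcp_pos: [0.6075, 0.1043, 0.0995]
orientation: [2.223, 2.219, 0.002]
contact_force: [4.8, 0.2, 0.2]
grip_width: 0.0002
gripper_force: 2.0
```

Emit:
{"fn": "arm_command", "kwargs": {
  "plan": "0 -0.002 0 0;0 -0.001 0 0;0 0 0 0"
}}

```text
clock: 22.3
tcp_pos: [0.6068, 0.1044, 0.0999]
orientation: [2.222, 2.217, 0.007]
contact_force: [9.6, -0.0, -1.7]
grip_width: 0.0
gripper_force: 4.8
```

Emit:
{"fn": "arm_command", "kwargs": {
  "plan": "0 0.01 0 0;0 0.015 0 0;0 0 -0.04 0;0 0 -0.05 0;0 0 -0.05 0;-0.04 -0.03 0 0;-0.045 -0.04 0 0;0 0 0 0"
}}

```text
clock: 23.3
tcp_pos: [0.5563, 0.0145, 0.2384]
orientation: [-2.23, -2.213, 0.008]
contact_force: [1.0, 0.9, 0.5]
grip_width: -0.0001
gripper_force: 0.0
```

```bash
python3 c.py w3|head -4
cat > e.py <<'E'
from h import *
q=np.load("w3.npy").reshape(-1,3); q=q[np.isfinite(q[:,0])]
for y0,zt,x0,x1 in((.062,.0905,.47,.515),(.1045,.0983,.568,.64)):
    m=(q[:,2]>zt-.007)&(q[:,2]<zt+.006)&(q[:,0]>x0)&(q[:,0]<x1)&(abs(q[:,1]-y0)<.012); t=q[m];print(t.mean(0),t.min(0),t.max(0),len(t))
h=(q[:,2]-.0627-.1763*(q[:,1]-.142))*.985
m=(h>.043)&(h<.05)&(q[:,0]>.515)&(q[:,0]<.568)&(q[:,1]<.15)&(q[:,1]>.04); t=q[m]; print("lid",t.mean(0),t.min(0),t.max(0),len(t))
E
python3 e.py
python3 - <<'E'
import cv2
im=cv2.imread('pics/w3.png'); cv2.imwrite('pics/w3c.png',cv2.resize(im[0:300,240:640],None,fx=2,fy=2))
E
```

```text
[[ 0.008  1.    -0.004  0.556]
 [ 1.    -0.008 -0.003  0.015]
 [-0.003 -0.004 -1.     0.238]
 [ 0.     0.     0.     1.   ]]
[0.49997453 0.06194892 0.09042519] [0.49394761 0.0555582  0.08358672] [0.50529304 0.06789648 0.09356084] 201
[0.5874819  0.10441069 0.09848877] [0.58210282 0.09815874 0.09132857] [0.59332534 0.11087476 0.10112855] 231
lid [0.54203911 0.07967588 0.09923194] [0.52401445 0.06198386 0.09490204] [0.55992591 0.09643989 0.10354717] 1763
```

View pics/w3c.png

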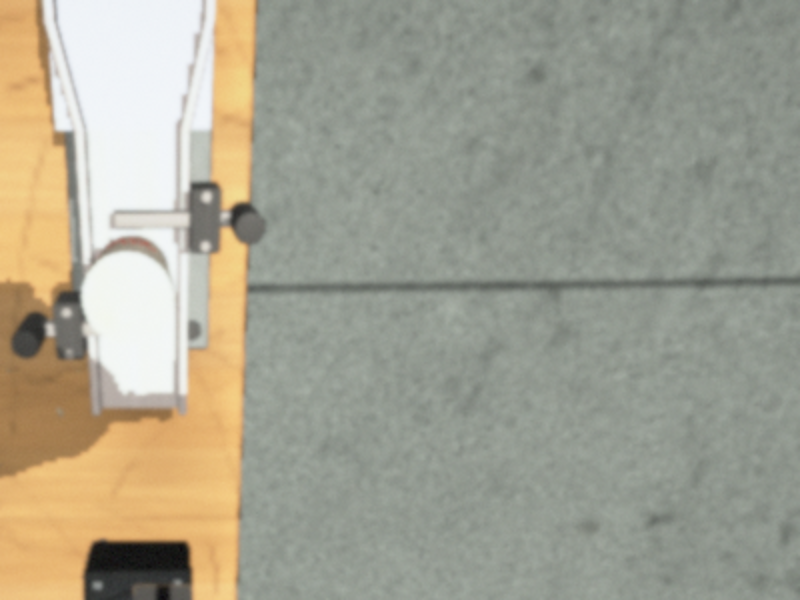

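Both slides are in (knobs at (30,335) and (247,222) are 87.5 mm apart, against 88 expected). The vial's lid at (128,285) puts its base within 1 mm of the seat.

```bash
python3 -c "
from bench import ticket
print(ticket.hand_in())"
```

```text
the job is handed in; nothing more can be done
None
```

The job is handed in at about 23 s of the 70 s: both slides measure fully in and the vial stands within 1 mm of the seat against the stop; the arm kept clear of the canister, ring and tube, though I did not measure them again afterwards.

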